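# Rack the new paperweight behind its colour and shield it

## Robot

A 6-joint arm with a two-finger parallel gripper is mounted at the origin on the work surface. World frame = base frame: x ahead of the robot, y to its left, z up, the work surface at z = 0. Lengths are in mm, angles in rad, forces in N, time in s.
With the tool pointing down it reaches from about 275 to 1000 mm from the base axis. Payload 8.4 kg.
Tool frame: the origin (TCP) lies between the finger pads; the fingertips stand 17 mm ahead of it and the grasp point (between the pads) lies 2 mm behind it; z points along the fingers, y is the line along which they close (so a half turn about z gives the same grasp; the last joint's range is limited). The gripper opens to 85 mm and grips with 20 to 120 N. Pads are 22 mm wide; open, the fingers measure 114 mm over their backs; the gripper's body (76 mm by 85 mm) begins 54 mm behind the grasp point. The pads swing forward as they close: fully open they stand 13 mm farther back than shut.
Start: joints at [1.34, 0.353, 1.633, -0, 1.155, -0.002], TCP at [141.754, 608.715, 211.381] pointing down, gripper open.
Joint ranges: [-2.63, 2.63], [-0.92, 2.1], [0.06, 2.66], [-1.3, 4.44], [0, 2.69], [-3.02, 3.02]. Speed limits (rad/s): [2.22, 2.22, 2.79, 3.14, 3.14, 3.14].

## Interface

Orientations are given as [roll, pitch, yaw] about the fixed x, y, z axes, in that order (R = Rz(yaw) Ry(pitch) Rx(roll)).
In Python, from rig import sense, grab_frame, sign_off gives the robot as it stands. The module is installed in compiled form; this text tells all that it offers.
- The arm moves only by the tool send_rows, never from a script. Its argument "moves" is a list that holds one entry, the list of rows, each a list of 7 numbers: the shift along the world's x, y, z in m, then the turn, a rotation vector about the world's x, y, z in rad, then the opening, from -1 (shut) to 1 (fully open). In form: [[[dx, dy, dz, rx, ry, rz, jaw], ...]]. A call has 1 to 10 rows; each row shifts and turns the commanded pose from where the row before left it; what a row does not reach is not made up. A row lasts 1/10 s, in which the tool goes at most 50 mm and 8.59 degrees, less where a joint would pass 70% of its speed; a pose out of reach is approached as far as the arm can. A call with a gripper value outside its range is refused whole. The fingers move at their own pace and stop on an object; "grip_force" is the grip in N (left out, the last holds). Time passes only in rows, so rows that do not move let the fingers close. It gives the time, the measured TCP pose, the force, the opening and the grip force at its end, in the units of the state.
- sense(): the state, without advancing time (a new reading comes with each control period).
- grab_frame(name): name is "scene" or "top" or "wrist"; returns a dict with "img" (480x640x3 uint8, red, green, blue), "mtx" (3x3 intrinsics, pixels), "rvec" (rotation vector, rad) and "tvec" (3), from world to camera coordinates, as OpenCV has them; the wrist camera has in their place "T_tool_cam" (4x4, takes a point from camera to tool coordinates, whose origin is the TCP and whose axes are the flange's). Camera axes: x right, y down, z forward; pixel columns grow to the right and rows downward; lengths in mm; the calibration is good to about 2 mm. A picture is of the moment at which its call begins: read the wrist's pose just before it. There is no depth.
- sign_off(): hands the job in; it is judged then, once.
The state is a dict: "clock": time; "qpos": joint angles; "qvel": joint speeds; "joint_efforts": joint torques, N m; "eef_pos": TCP position; "tcp_rot": TCP orientation; "contact_force": force on the tool from outside, world axes, zero at the start; "wrist_torque": the same for the moment, N m; "opening": opening from 0.0 (shut) to 1.0 (fully open); "grasp_force": force on a finger pad.
Only numpy, scipy, OpenCV 4.12 (cv2) and the standard library are available. Lean on these libraries where they do the work, as an engineer would, in place of code of your own. Each camera call takes 0.05 s, during which the arm holds its last target. There are 200 camera calls.

## Task

Slide the new amber paperweight across the steel plate, without lifting or tipping it, into the rack lane that already holds an amber one, until the two touch. Then slide the draught shield (the aluminium plate with the red knob) so that it stands centred in front of that lane; if it is in the way at the start, slide it aside first. Leave the other paperweights in their places and do not disturb the jar and the paddle.

Things in the scene. Friction and masses are not known exactly. Their poses are not given: they have to be found in the camera images.
- new_weight: the new amber round domed glass paperweight, 66 mm diameter (straight side up to 28 mm), 40 mm high, about 0.3 kg; origin at the centre of its underside, z up. It starts alone on the plate between robot and rack. The steel plate's top is at z = 4 mm; plate and rack lanes are one level floor.
- amber_weight: amber round domed glass paperweight, 66 mm diameter (straight side up to 28 mm), 40 mm high, about 0.3 kg; origin at the centre of its underside, z up. It stands in one of the three lanes, against the rack's back stop; it marks the lane wanted.
- blue_weight: blue round domed glass paperweight, 66 mm diameter (straight side up to 28 mm), 40 mm high, about 0.3 kg; origin at the centre of its underside, z up. It stands at the back of another lane.
- green_weight: green round domed glass paperweight, 66 mm diameter (straight side up to 28 mm), 40 mm high, about 0.3 kg; origin at the centre of its underside, z up. It stands at the back of the remaining lane.
- rack: fixed wooden rack, 322 mm wide; origin on the plate at its middle; x points into the lanes (away from the robot), y left, z up. Three floorless lanes along x, centred at y = -100, 0, +100 mm, 78 mm clear between 22 mm thick, 34 mm high rails with round front ends, from x = -45 mm to a back stop at x = +68 mm (44 mm high). A rod along y stands behind at x = +95 mm, 58 mm high.
- lane1 (a point): point on the plate in the middle lane (the rack's origin). A lane holds two paperweights in line along rack x: the rear at about x = +34 mm, the front one, when touching it, at about x = -32 mm, projecting 20 mm from the rails
- shield (a joint): place of the sliding aluminium draught shield along rack y, m: 0, 0.1, 0.2 = centred before the lane at rack y = -100, 0, +100 mm. It stays where left (friction 2 N). Upright plate 92 mm wide (y), 6 mm thick, 3 to 63 mm above the steel plate, at rack x = -85 mm: it blocks the lane it stands before. A 16 mm wide arm, 57 to 63 mm high, joins it to the rod behind.
- shield_knob (a point): top centre of the shield's red upright knob, 20 mm diameter, standing from 62 to 104 mm above the plate, in the middle of the shield's width at rack x = -85 mm; axes as the rack's
- frit_jar: bystander: glass jar with steel lid, 72 mm diameter, 95 mm high, standing on the plate at the left; origin at the centre of its underside
- paddle: bystander: brass paddle with wooden handle lying on the plate at the right, about 220 mm long along its x, 60 mm wide, 24 mm high; origin near its middle, on its underside
There are look-alikes about, which are no part of the job. Leave any black or pink look-alike of the new_weight alone.

How it is judged:
By the outcome, as a careful person would: the job done as asked, in the order asked, and still so for the second after the job is handed in, with the robot touching nothing.
It also fails if it takes over 72 s, if anything falls off the work surface, if the arm or the gripper's body presses on something with over 40 N, if the wrist force passes 120 N, or if a joint passes its speed limit or range.

## Working session

There is one attempt and no reset: what is moved stays moved. The work goes in short steps, Python scripts to look and compute and a tool call to move; the robot and the scene stay as the last step left them, time stands still between calls to the robot, and variables do not carry over. Pictures are saved under pics/ and viewed, at most 10 in all, crops included, and the job is handed in when it is done.

Besides the shell and the picture viewer there is one more tool, called after "Call:" by a JSON object that holds its "op" and its "data", one argument or row to a line. send_rows: Moves the arm, as the interface text tells. Its arguments: {"type":"object","properties":{"moves":{"type":"array"},"grip_force":{"type":"number"}},"required":["moves"]}

```bash
mkdir -p pics
cat > h.py <<'E'
import numpy as np, cv2
from rig import sense, grab_frame, sign_off
def snap(n,f):
    d=grab_frame(n); cv2.imwrite('pics/'+f,cv2.cvtColor(d['img'],cv2.COLOR_RGB2BGR)); 
    np.savez('pics/'+f+'.npz',**d); return d
def back(f,u,v,z):
    d=np.load('pics/'+f+'.npz'); R=cv2.Rodrigues(d['rvec'])[0]; t=d['tvec'].ravel()
    r=R.T@np.linalg.inv(d['mtx'])@[u,v,1]; c=-R.T@t
    return (c+r*(z-c[2])/r[2])[:2].round(1)
E
python3 -c "
from h import *
snap('top','top1.png');snap('scene','scene1.png');s=sense();print(s['clock'],s['eef_pos'],s['tcp_rot'],s['contact_force'],s['opening'])"
```

```text
0.1 [141.64389438 608.30116048 210.75220593] [-3.14040683e+00 -2.46030917e-05  2.91277243e+00] [-0.86506021  0.13173836  0.33334277] 0.9988963689963227
```

View pics/top1.png

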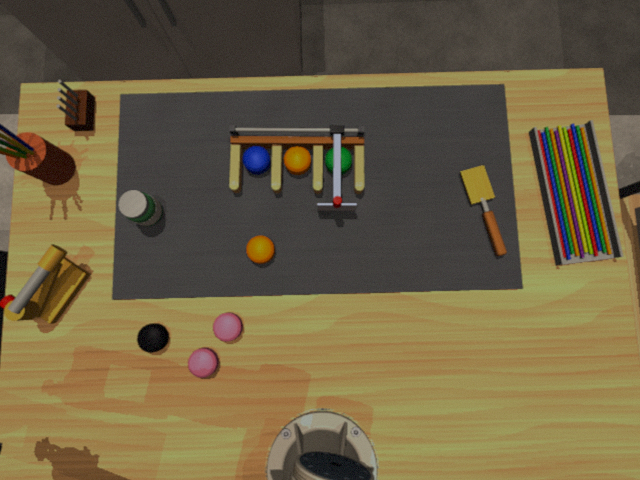

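View pics/scene1.png

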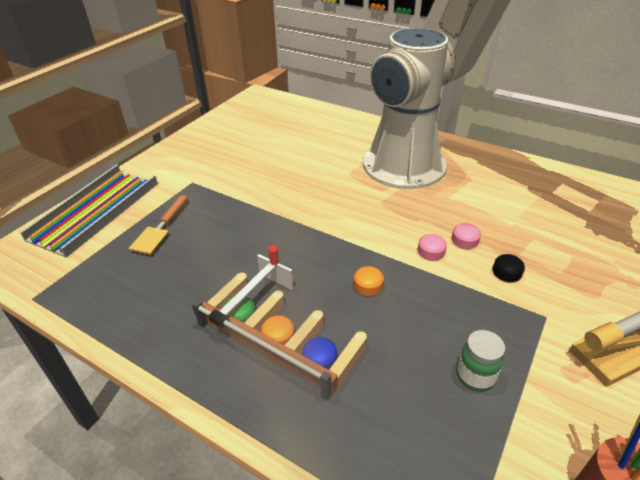

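The top view shows the new amber weight at about (260,250). The rack's amber weight is in the middle lane (297,160), with blue on the left (257,159) and green on the right (339,160). The shield is in front of the right lane, with its knob at (337,201), so the middle lane looks open. The jar is at (140,208), and the pink and black look-alikes are well away.

Run:
```python
from h import *
def proj(d,P): return cv2.projectPoints(np.float64(P).reshape(-1,3),d['rvec'],d['tvec'],d['mtx'],None)[0].reshape(-1,2)
for f in ['top1.png','scene1.png']:
    d=np.load('pics/'+f+'.npz'); R=cv2.Rodrigues(d['rvec'])[0]; print(f,'cam',(-R.T@d['tvec'].ravel()).round())
    hsv=cv2.cvtColor(d['img'],cv2.COLOR_RGB2HSV)
    for n,lo,hi in [('amber',(9,215,150),(19,255,255)),('blue',(112,150,80),(125,255,255)),('green',(55,150,50),(75,255,255)),('red',(0,200,120),(3,255,255)),('red2',(177,180,120),(180,255,255))]:
        k,l,st,c=cv2.connectedComponentsWithStats(cv2.inRange(hsv,lo,hi))
        for i in range(1,k):
            if st[i,4]>40: print(n,st[i],c[i].round(1),back(f,*c[i],22), back(f,*c[i],85))
f='top1.png'
for n,p,z in [('rail1',(235,188),20),('rail2',(276,188),20),('rail3',(318,189),20),('rail4',(360,189),20),('stopL',(230,140),48),('stopR',(364,139),48),('shL',(318,205),67),('shR',(356,205),67),('rodL',(233,130),60),('rodR',(358,130),60),('jar',(134,206),99)]: print(n,back(f,*p,z))
d=cv2.imread('pics/top1.png')[110:280,215:385]; cv2.imwrite('pics/crop1.png',cv2.resize(d,None,fx=3.5,fy=3.5,interpolation=cv2.INTER_CUBIC))
```

```text
top1.png cam [ 367.   -9. 1057.]
amber [285 147  25  23 141] [297. 159.] [717.9  42.3] [696.5  39.2]
amber [247 236  26  25 185] [259.3 249.1] [498.4 135.9] [490.4 127. ]
blue [571 125  31 125 434] [586.  187.6] [ 627.3 -653.6] [ 611.4 -614.4]
blue [542 132  28 127 444] [555.8 195.5] [ 609.9 -578.9] [ 595.1 -544.2]
blue [243 146  27  25 532] [255.6 158. ] [723.1 143.6] [701.4 134.3]
green [576 126  30 126 414] [590.8 189.4] [ 622.7 -664.6] [ 607.1 -624.7]
green [545 128  29 126 424] [559.1 190.9] [ 621.  -588.2] [ 605.5 -552.9]
green [341 147  11  25 200] [345.3 158.7] [715.5 -75.6] [694.3 -71.6]
green [325 148   8  22 132] [329.2 158.9] [716.1 -36.3] [694.8 -34.7]
red [568 130  25 106 208] [580.3 182.3] [ 640.8 -641.3] [ 624.1 -602.9]
red [547 172  18  85 102] [555.8 215.2] [ 561.7 -574. ] [ 549.8 -539.6]
red [  0 296  13  12  71] [  4.9 300.7] [392.4 731.9] [390.9 686.8]
scene1.png cam [1190.  440.  806.]
blue [ 33 176  90  67 150] [ 73.4 211.9] [ 668.4 -647.3] [ 710.3 -560. ]
blue [316 338  21  27 368] [326.1 350.3] [706.1 147.1] [745.  170.6]
blue [620 428  20  40 170] [630.1 449.4] [622.1 661.2] [667.8 643.4]
green [396   7  15   7  67] [403.1   9.9] [-1307.5  -579.9] [-1106.8  -498. ]
green [ 52 192  75  58  96] [ 85.4 223.7] [ 685.2 -578.7] [ 725.8 -496.9]
green [ 32 209  42  31  42] [ 52.5 224.2] [ 729.3 -651.2] [ 766.3 -563.6]
green [632 456   8  12  55] [636.1 461.8] [639.  671.3] [683.3 652.7]
rail1 [649.7 194.2]
rail2 [647.   94.7]
rail3 [641.8  -7. ]
rail4 [ 639.1 -108.7]
stopL [760.8 200.9]
stopR [ 754.5 -120.4]
shL [591.5  -6.2]
shR [589.2 -93.6]
rodL [780.7 191.4]
rodR [ 772.6 -105.7]
jar [592.9 404. ]
```

View pics/crop1.png

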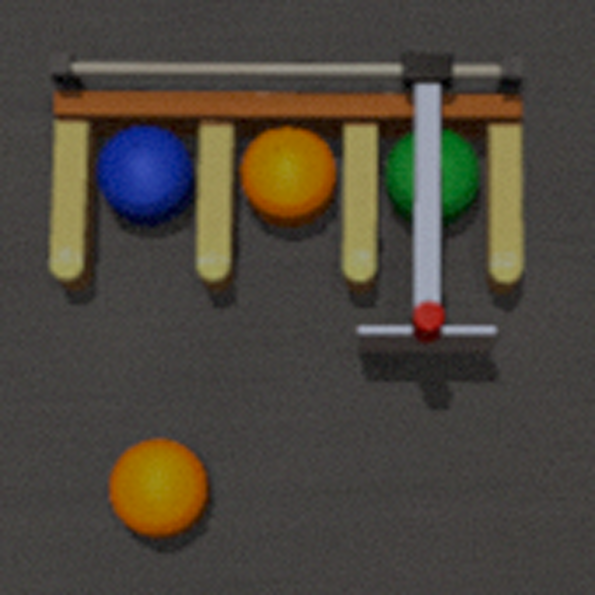

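The lane is open, so I'll push the weight with half-open fingers acting as a two-point cradle. I'm moving above a start point behind the new weight.

Call:
{"op": "send_rows", "data": {
  "moves": [
    [[0.02,-0.026,0,0,0,-0.04,0],[0.02,-0.026,0,0,0,-0.04,0],[0.02,-0.026,0,0,0,-0.04,0],[0.02,-0.026,0,0,0,-0.04,0],[0.02,-0.026,0,0,0,-0.04,0],[0.02,-0.026,0,0,0,-0.04,0],[0.02,-0.026,0,0,0,-0.04,0],[0.02,-0.026,0,0,0,-0.04,0],[0.02,-0.026,0,0,0,-0.04,0],[0.02,-0.026,0,0,0,-0.04,0]]
  ]
}}

```text
clock: 1.1
eef_pos: [342.2, 347.4, 211.2]
tcp_rot: [-3.141, -0.0, 2.511]
contact_force: [0.4, 0.3, 0.0]
opening: 0.498
grasp_force: 0.0
```

Call:
{"op": "send_rows", "data": {
  "moves": [
    [[0.02,-0.026,0,0,0,-0.04,0],[0.02,-0.026,0,0,0,-0.04,0],[0.02,-0.026,0,0,0,-0.04,0],[0.02,-0.026,0,0,0,-0.04,0],[0.02,-0.026,0,0,0,-0.04,0],[0.015,-0.026,0,0,0,-0.03,0],[0,0,0,0,0,0,0],[0,0,0,0,0,0,0]]
  ]
}}

```text
clock: 1.9
eef_pos: [456.7, 192.3, 211.1]
tcp_rot: [-3.141, -0.0, 2.281]
contact_force: [-0.2, 0.2, -0.4]
opening: 0.499
grasp_force: 0.0
```

```bash
python3 -c "
from h import *
s=sense();d=snap('wrist','w1.png');print(s['clock'],s['eef_pos'],s['tcp_rot'],s['contact_force'],s['opening'],d['T_tool_cam'].round(3),d['mtx'])"
```

```text
1.9 [456.68428578 192.2717958  211.11150323] [-3.14104053e+00 -4.58848746e-04  2.28136746e+00] [-0.18686922  0.154806   -0.36276673] 0.49876340671338987 [[-0.00000e+00 -9.56000e-01 -2.92000e-01  7.63240e+01]
 [ 1.00000e+00 -0.00000e+00 -1.00000e-03  5.60000e-02]
 [ 1.00000e-03 -2.92000e-01  9.56000e-01 -1.62364e+02]
 [ 0.00000e+00  0.00000e+00  0.00000e+00  1.00000e+00]] [[414.20904434   0.         314.47662853]
 [  0.         414.20904434 237.33594319]
 [  0.           0.           1.        ]]
```

View pics/w1.png

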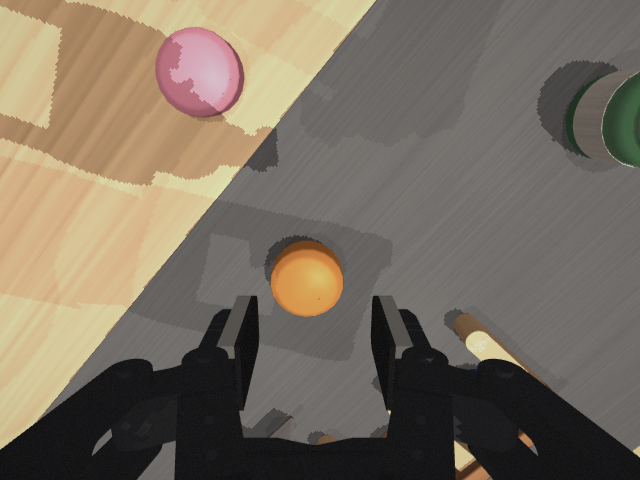

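The wrist view shows the new weight ahead of the fingers at about (307,280), with the pink one well off to the side. Next is a refined fix on the weight and the rack.

```bash
cat >> h.py <<'E'
from scipy.spatial.transform import Rotation as Ro
def wback(d,s,u,v,z):
    T=np.eye(4); T[:3,:3]=Ro.from_euler('xyz',s['tcp_rot']).as_matrix(); T[:3,3]=s['eef_pos']
    M=T@d['T_tool_cam']; r=M[:3,:3]@np.linalg.inv(d['mtx'])@[u,v,1]; c=M[:3,3]
    return (c+r*(z-c[2])/r[2])[:2].round(1)
def amber(img,lo=(8,140,90),hi=(22,255,255)):
    m=cv2.inRange(cv2.cvtColor(img,cv2.COLOR_RGB2HSV),lo,hi)
    m=cv2.morphologyEx(m,cv2.MORPH_OPEN,np.ones((3,3)))
    k,l,st,c=cv2.connectedComponentsWithStats(m); return [(st[i].tolist(),c[i].round(1)) for i in range(1,k) if st[i,4]>250]
E
python3 - <<'E'
from h import *
d=np.load('pics/w1.png.npz'); s=sense()
for st,c in amber(d['img'],(8,120,60)): 
    if 200<c[0]<420: print('wrist',st,c,wback(d,s,*c,20))
t=np.load('pics/top1.png.npz')
for st,c in amber(t['img'],(7,190,60)):
    x,y,w,h,_=st
    if 220<c[0]<370 and y>140 and w<40: print('top',st,back('top1.png',x+w/2-.5,y+h/2-.5,18))
# rack edges: crop px ->img
q=lambda x,y:(215+x/3.5-.36,110+y/3.5-.36)
for n,p,z in [('r1',(67,283),34),('r2',(214,283),34),('r3',(360,283),34),('r4',(506,283),34),('r1b',(71,122),38),('r2b',(216,124),38),('r3b',(360,124),38),('r4b',(503,124),38),('shl',(357,330),67),('shr',(497,330),67),('knob',(428,316),108)]: print(n,back('top1.png',*q(*p),z))
E
```

```text
wrist [270, 241, 73, 76, 4376] [306.5 278.5] [497.2 133.9]
top [284, 146, 27, 28, 512] [718.   42.6]
top [247, 236, 28, 28, 501] [498.  133.6]
r1 [639.8 194.4]
r2 [637.1  93.9]
r3 [634.4  -5.8]
r4 [ 631.8 -105.4]
r1b [753.  191.1]
r2b [748.8  90.9]
r3b [746.1  -8.6]
r4b [ 743.4 -107.2]
shl [594.1  -3.1]
shr [591.7 -95.1]
knob [592.5 -48.4]
```

Call:
{"op": "send_rows", "data": {
  "moves": [
    [[0.003,-0.008,0,0,0,-0.057,-0.3],[0,0,-0.025,0,0,0,-0.3],[0,0,-0.03,0,0,0,-0.3],[0,0,-0.03,0,0,0,-0.3],[0,0,-0.03,0,0,0,-0.3],[0,0,-0.025,0,0,0,-0.3],[0,0,-0.02,0,0,0,-0.3],[0,0,-0.01,0,0,0,-0.3],[0,0,-0.005,0,0,0,-0.3],[0,0,0,0,0,0,-0.3]]
  ]
}}

```text
clock: 2.95
eef_pos: [459.6, 185.2, 36.3]
tcp_rot: [-3.141, -0.0, 2.227]
contact_force: [-0.5, 0.0, -0.3]
opening: 0.354
grasp_force: 0.0
```

Call:
{"op": "send_rows", "data": {
  "moves": [
    [[0,0,-0.003,0,0,0,-0.3],[0,0,-0.003,0,0,0,-0.3],[0,0,0,0,0,0,-0.3],[0,0,0,0,0,0,-0.3]]
  ]
}}

```text
clock: 3.35
eef_pos: [459.9, 184.7, 30.6]
tcp_rot: [3.141, 0.0, 2.226]
contact_force: [-0.6, 0.2, 0.2]
opening: 0.353
grasp_force: 0.0
```

```bash
python3 -c "
from h import *
s=sense();d=snap('wrist','w2.png');print(s['eef_pos'],s['tcp_rot'],s['contact_force'])
for st,c in amber(d['img'],(8,120,60)):
  print('wrist',st,c,wback(d,s,*c,20))
"
```

```text
[459.91742763 184.73758613  30.64570275] [3.14118799e+00 9.88908902e-05 2.22569544e+00] [-0.61337235  0.24476081  0.24280181]
wrist [256, 333, 118, 112, 10095] [314.3 392.6] [494.2 139.6]
```

View pics/w2.png

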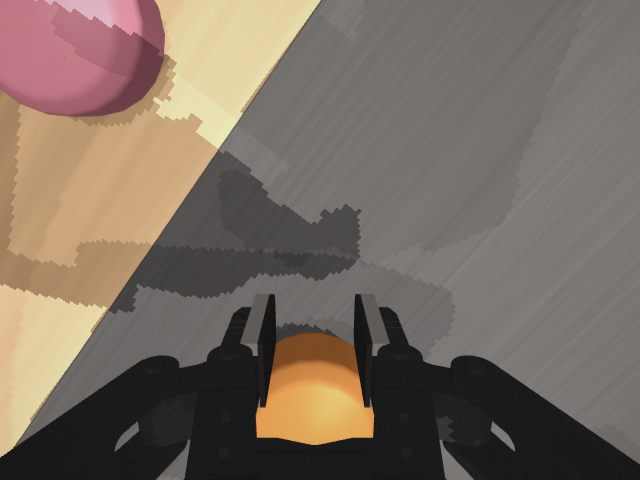

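Call:
{"op": "send_rows", "data": {
  "moves": [
    [[0.0041,-0.0054,0,0,0,0,-0.3],[0.0041,-0.0054,0,0,0,0,-0.3],[0.0041,-0.0054,0,0,0,0,-0.3],[0.0041,-0.0054,0,0,0,0,-0.3],[0.0041,-0.0054,0,0,0,0,-0.3],[0.0041,-0.0054,0,0,0,0,-0.3],[0.0041,-0.0054,0,0,0,0,-0.3],[0.0041,-0.0054,0,0,0,0,-0.3],[0.0041,-0.0054,0,0,0,0,-0.3],[0.0041,-0.0054,0,0,0,0,-0.3]]
  ]
}}

```text
clock: 4.4
eef_pos: [501.1, 130.3, 30.4]
tcp_rot: [3.142, 0.0, 2.226]
contact_force: [0.3, 0.6, 0.2]
opening: 0.35
grasp_force: 0.0
```

Call:
{"op": "send_rows", "data": {
  "moves": [
    [[0.0041,-0.0054,0,0,0,0,-0.3],[0.0041,-0.0054,0,0,0,0,-0.3],[0.0041,-0.0054,0,0,0,0,-0.3],[0.0041,-0.0054,0,0,0,0,-0.3],[0.0041,-0.0054,0,0,0,0,-0.3],[0.0041,-0.0054,0,0,0,0,-0.3],[0.0041,-0.0054,0,0,0,0,-0.3],[0.0041,-0.0054,0,0,0,0,-0.3],[0.0041,-0.0054,0,0,0,0,-0.3],[0.0041,-0.0054,0,0,0,0,-0.3]]
  ]
}}

```text
clock: 5.4
eef_pos: [542.1, 76.3, 30.4]
tcp_rot: [-3.142, -0.0, 2.226]
contact_force: [0.8, -0.0, 0.1]
opening: 0.349
grasp_force: 0.0
```

```bash
python3 -c "
from h import *
s=sense();d=snap('scene','s2.png');print(s['eef_pos'],s['tcp_rot'],s['contact_force'])
for f in ['scene1.png','s2.png']:
  for st,c in amber(np.load('pics/'+f+'.npz')['img'],(7,190,60)):
    if 200<c[0]<450: print(f,st,c,back(f,*c,20))
"
```

```text
[542.07576455  76.2581097   30.36405355] [-3.14155390e+00 -3.16146720e-05  2.22577088e+00] [ 0.82444271 -0.04497699  0.1045256 ]
```

View pics/s2.png

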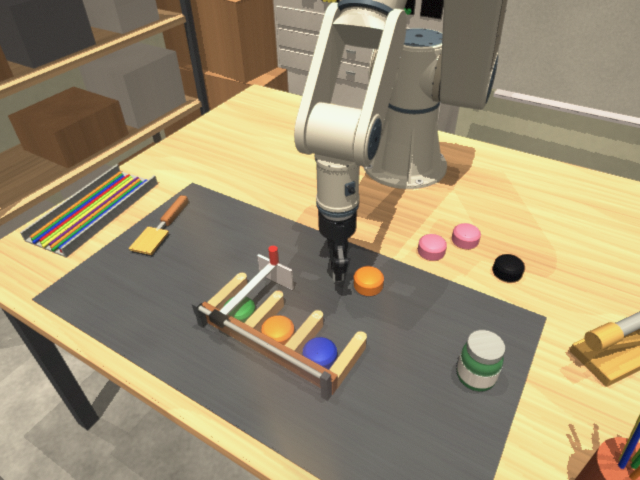

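The scene view shows the weight still at about (368,281), its starting place, with the fingers now beyond it and no force recorded. I need to find out where the fingertips really are.

Run:
```python
from h import *
d=np.load('pics/s2.png.npz')
P=lambda *p:cv2.projectPoints(np.float64([p]),d['rvec'],d['tvec'],d['mtx'],None)[0].ravel().round(1)
for p in [(542,76,4),(542,76,13),(542,76,30),(542,76,50),(498,134,4),(498,134,44),(565,46,4),(565,46,44),(680,43,4)]: print(p,P(*p))
a=np.load('pics/scene1.png.npz')['img'][255:305,340:400].astype(int); b=d['img'][255:305,340:400].astype(int)
print(abs(a-b).mean((0)).sum(1).round())
w=grab_frame('wrist'); cv2.imwrite('pics/w3.png',w['img'][:,:,::-1])
c=cv2.resize(d['img'][170:370,190:430,::-1],(720,600),interpolation=cv2.INTER_CUBIC)
t=cv2.resize(w['img'][:,:,::-1],None,fx=.5,fy=.5)
o=np.zeros((600,800,3),np.uint8); o[:450,:540]=cv2.resize(c,(540,450)); o[360:600,480:800]=t
cv2.imwrite('pics/mix.png',o)
```

```text
(542, 76, 4) [336.1 288.5]
(542, 76, 13) [336.2 285.7]
(542, 76, 30) [336.2 280.3]
(542, 76, 50) [336.3 273.8]
(498, 134, 4) [368.6 285.6]
(498, 134, 44) [369.5 272.9]
(565, 46, 4) [319.2 290. ]
(565, 46, 44) [318.9 277.4]
(680, 43, 4) [289.1 325.1]
[131. 127. 113. 106. 127. 132. 122. 107.  95.  87.  75.  67.  58.  54.
  44.  39.  36.  36.  35.  35.  33.  32.  31.  31.  31.  31.  30.  31.
  30.  31.  30.  31.  28.  25.  21.  18.  15.  12.  11.  10.  10.   9.
   9.   9.   9.   8.   9.   9.   9.   9.   9.  10.  10.   9.   9.  10.
  10.  10.  10.   9.]
```

View pics/mix.png

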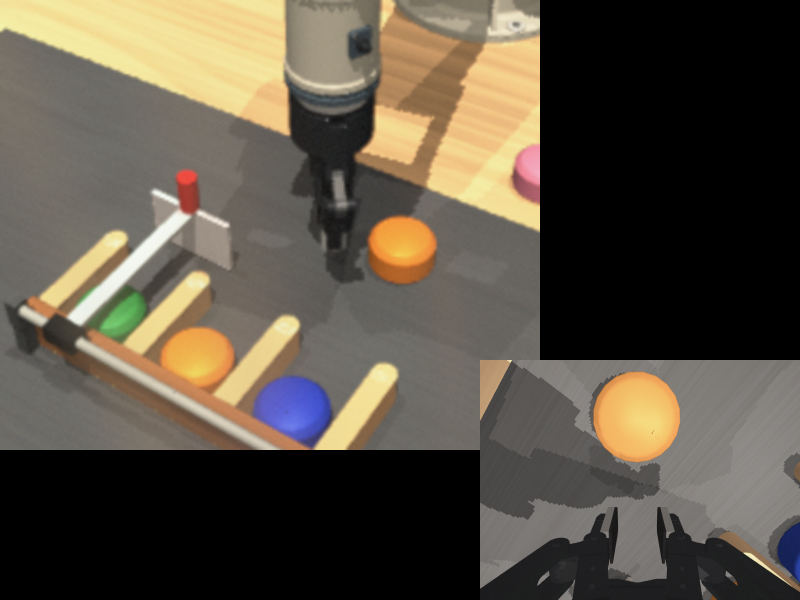

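The images agree that the fingertips are really about 22 mm behind the reported TCP, roughly 40 mm higher than I assumed, so they passed over the dome. The weight hasn't moved. I'll rise, go back, and come down lower, watching the force.

Call:
{"op": "send_rows", "data": {
  "moves": [
    [[0,0,0.02,0,0,0,-0.3],[0,0,0.02,0,0,0,-0.3],[-0.014,0.018,0,0,0,0,-0.3],[-0.014,0.018,0,0,0,0,-0.3],[-0.014,0.018,0,0,0,0,-0.3],[-0.014,0.018,0,0,0,0,-0.3],[-0.014,0.018,0,0,0,0,-0.3],[-0.014,0.018,0,0,0,0,-0.3],[0,0,0,0,0,0,-0.3],[0,0,-0.02,0,0,0,-0.3]]
  ]
}}

```text
clock: 6.5
eef_pos: [459.5, 185.8, 52.1]
tcp_rot: [3.137, 0.001, 2.228]
contact_force: [0.4, 0.5, -0.7]
opening: 0.35
grasp_force: 0.0
```

Call:
{"op": "send_rows", "data": {
  "moves": [
    [[0,0,-0.015,0,0,0,-0.3],[0,0,-0.01,0,0,0,-0.3],[0,0,-0.005,0,0,0,-0.3],[0,0,-0.005,0,0,0,-0.3],[0,0,-0.003,0,0,0,-0.3],[0,0,0,0,0,0,-0.3]]
  ]
}}

```text
clock: 7.1
eef_pos: [457.8, 184.6, 12.3]
tcp_rot: [-3.141, -0.0, 2.226]
contact_force: [-0.2, -0.8, -0.2]
opening: 0.351
grasp_force: 0.0
```

```bash
python3 -c "
from h import *
s=sense();print(s['eef_pos'],s['contact_force'])
d=snap('scene','s3.png');w=snap('wrist','w4.png')
o=np.zeros((480,800,3),np.uint8); o[:,:480]=cv2.resize(d['img'][190:310,330:450,::-1],(480,480),interpolation=cv2.INTER_CUBIC); o[:240,480:]=cv2.resize(w['img'][:,:,::-1],(320,240));cv2.imwrite('pics/mix2.png',o)"
```

```text
[457.80493581 184.62598067  12.28635139] [-0.16588772 -0.79569616 -0.16799644]
```

View pics/mix2.png

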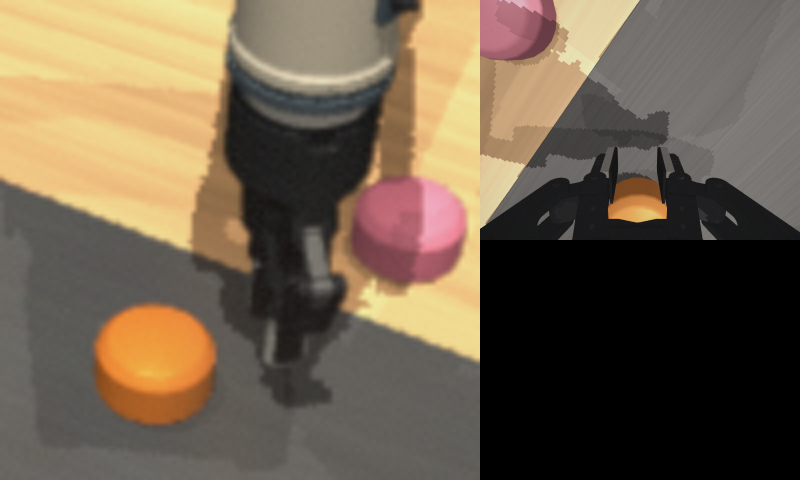

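The fingertips are still well above the plate, with a detached shadow at about crop (300,390). I'll lower further, gently.

Call:
{"op": "send_rows", "data": {
  "moves": [
    [[0,0,-0.004,0,0,0,-0.3],[0,0,-0.004,0,0,0,-0.3],[0,0,-0.003,0,0,0,-0.3],[0,0,-0.003,0,0,0,-0.3],[0,0,-0.002,0,0,0,-0.3],[0,0,-0.002,0,0,0,-0.3]]
  ]
}}

```text
clock: 7.8
eef_pos: [457.7, 184.7, -5.9]
tcp_rot: [-3.141, -0.0, 2.226]
contact_force: [0.6, 0.6, -0.9]
opening: 0.345
grasp_force: 0.0
```

Call:
{"op": "send_rows", "data": {
  "moves": [
    [[0,0,-0.002,0,0,0,-0.3],[0,0,-0.002,0,0,0,-0.3],[0,0,0,0,0,0,-0.3]]
  ]
}}

```text
clock: 8.1
eef_pos: [457.6, 184.6, -9.9]
tcp_rot: [-3.141, -0.0, 2.226]
contact_force: [0.2, -0.2, 0.1]
opening: 0.349
grasp_force: 0.0
```

```bash
python3 -c "
from h import *
s=sense();print(s['eef_pos'],s['contact_force'])
d=snap('scene','s4.png')
o=np.zeros((480,480,3),np.uint8); o[:,:480]=cv2.resize(d['img'][250:310,350:410,::-1],(480,480),interpolation=cv2.INTER_CUBIC); cv2.imwrite('pics/mix3.png',o)"
```

```text
[457.60612035 184.64893374  -9.86003257] [ 0.19506731 -0.16029207  0.09127471]
```

View pics/mix3.png

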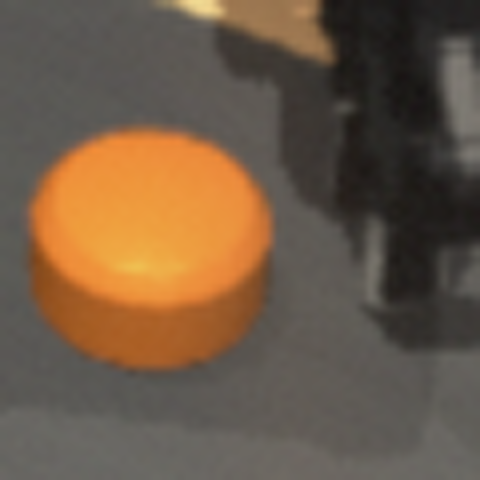

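Now the tips are just above the plate and behind the weight, at about (385,290) against (368,282). Pushing leg 1.

Call:
{"op": "send_rows", "data": {
  "moves": [
    [[0.004,-0.0053,0,0,0,0,-0.3],[0.004,-0.0053,0,0,0,0,-0.3],[0.004,-0.0053,0,0,0,0,-0.3],[0.004,-0.0053,0,0,0,0,-0.3],[0.004,-0.0053,0,0,0,0,-0.3],[0.004,-0.0053,0,0,0,0,-0.3],[0.004,-0.0053,0,0,0,0,-0.3],[0.004,-0.0053,0,0,0,0,-0.3]]
  ]
}}

```text
clock: 8.95
eef_pos: [490.0, 141.9, -9.6]
tcp_rot: [-3.141, -0.0, 2.226]
contact_force: [-1.8, 2.4, 1.7]
opening: 0.346
grasp_force: 1.2
```

```bash
cat >> h.py <<'E'
def scene_amber(zc=20):
    d=grab_frame('scene'); R=cv2.Rodrigues(d['rvec'])[0]; c0=-R.T@d['tvec'].ravel(); out=[]
    for st,c in amber(d['img'],(7,150,60)):
        if 230<c[0]<420 and 200<c[1]<400:
            r=R.T@np.linalg.inv(d['mtx'])@[*c,1]; out.append((st,(c0+r*(zc-c0[2])/r[2])[:2].round(1)))
    return out
E
python3 -c "
from h import *
print(*scene_amber(),sep='\n')
d=np.load('pics/scene1.png.npz')
for st,c in amber(d['img'],(7,150,60)): 
  if 230<c[0]<420 and 200<c[1]<400: print('start',st,back('scene1.png',*c,20))
s=sense();print(s['eef_pos'],s['contact_force'],s['joint_efforts'])
d=snap('wrist','w5.png')
for st,c in amber(d['img'],(8,120,60)): print(st,c)"
```

```text
([342, 267, 29, 30, 730], array([514.7, 110.3]))
([261, 316, 33, 28, 660], array([708.7,  35.4]))
start [354, 266, 30, 30, 713] [498.8 132.2]
start [261, 316, 33, 28, 665] [708.9  35.6]
[490.70898397 141.34706767  -9.57007693] [ 0.11833722 -0.88172215 -0.41986149] [  1.87276829 -55.81134796 -17.65446246   0.24712279   0.11664815
   0.13489846]
[256, 329, 118, 116, 9869] [312.9 389.3]
```

Call:
{"op": "send_rows", "data": {
  "moves": [
    [[0.0037,-0.0047,0,0,0,0,-0.3],[0.0037,-0.0047,0,0,0,0,-0.3],[0.0037,-0.0047,0,0,0,0,-0.3],[0.0037,-0.0047,0,0,0,0,-0.3],[0.0037,-0.0047,0,0,0,0,-0.3],[0.0037,-0.0047,0,0,0,0,-0.3],[0.0037,-0.0047,0,0,0,0,-0.3]]
  ]
}}

```text
clock: 9.75
eef_pos: [516.0, 109.0, -9.7]
tcp_rot: [-3.142, -0.0, 2.226]
contact_force: [-1.0, 1.0, 0.5]
opening: 0.348
grasp_force: 0.8
```

Call:
{"op": "send_rows", "data": {
  "moves": [
    [[0.0037,-0.0047,0,0,0,0,-0.3],[0.0037,-0.0047,0,0,0,0,-0.3],[0.0037,-0.0047,0,0,0,0,-0.3],[0.0037,-0.0047,0,0,0,0,-0.3],[0.0037,-0.0047,0,0,0,0,-0.3],[0.0025,-0.0032,0,0,0,0,-0.3],[0.001,-0.0013,0,0,0,0,-0.3]]
  ]
}}

```text
clock: 10.45
eef_pos: [538.0, 81.1, -9.6]
tcp_rot: [3.141, 0.0, 2.226]
contact_force: [-0.7, 1.2, 0.2]
opening: 0.352
grasp_force: 0.7
```

Call:
{"op": "send_rows", "data": {
  "moves": [
    [[-0.006,0.0078,0,0,0,0,-0.3],[-0.012,0.0155,0,0,0,0,-0.3],[-0.012,0.0155,0,0,0,0,-0.3],[0,0,0,0,0,0,-0.3]]
  ]
}}

```text
clock: 10.85
eef_pos: [505.7, 121.7, -9.7]
tcp_rot: [-3.14, -0.001, 2.228]
contact_force: [0.8, 0.3, -0.3]
opening: 0.347
grasp_force: 0.0
```

```bash
python3 -c "
from h import *
print(*scene_amber(),sep='\n')
s=sense();print(s['eef_pos'],s['contact_force'])
d=snap('wrist','w6.png')
for st,c in amber(d['img'],(8,120,60)): print(st,c)"
```

```text
([307, 271, 29, 29, 719], array([562.6,  49.2]))
([261, 316, 33, 28, 663], array([708.6,  35.6]))
[506.81883986 121.12813137  -9.56263236] [ 0.58454841 -0.93198741  0.04583638]
[288, 433, 53, 12, 450] [314.4 438.2]
```

Call:
{"op": "send_rows", "data": {
  "moves": [
    [[-0.012,0,0,0,0,0.08,-0.3],[-0.012,-0.006,0,0,0,0.1,-0.3],[-0.012,-0.01,0,0,0,0.1,-0.3],[0,-0.01,0,0,0,0.1,-0.3],[0,-0.01,0,0,0,0.1,-0.3],[0,-0.01,0,0,0,0.1,-0.3],[0.005,-0.01,0,0,0,0.1,-0.3],[0.006,-0.01,0,0,0,0.1,-0.3],[0.006,0,0,0,0,0.065,-0.3],[0,0,0,0,0,0,-0.3]]
  ]
}}

```text
clock: 11.95
eef_pos: [490.2, 53.6, -9.4]
tcp_rot: [3.141, 0.002, 3.071]
contact_force: [-0.1, -0.3, -0.1]
opening: 0.348
grasp_force: 0.0
```

```bash
python3 -c "
from h import *
print(*scene_amber(),sep='\n')
s=sense();print(s['eef_pos'],s['tcp_rot'],s['contact_force'],s['qpos'].round(2) if hasattr(s['qpos'],'round') else s['qpos'])
d=snap('top','t2.png')
for st,c in amber(d['img'],(7,190,60)):
    x,y,w,h,_=st
    if 220<c[0]<370 and y>140 and w<40: print('top',st,back('t2.png',x+w/2-.5,y+h/2-.5,18))
"
```

```text
([306, 271, 30, 29, 704], array([562.5,  48.9]))
([261, 316, 33, 28, 654], array([708.4,  35.5]))
[489.41795145  53.74999284  -9.50450181] [3.14153283e+00 8.53728583e-04 3.06852834e+00] [-0.6496196  -0.32017962  0.21928558] [ 0.11  0.49  2.06 -0.    0.59 -1.39]
top [284, 146, 27, 28, 514] [718.   42.6]
```

Call:
{"op": "send_rows", "data": {
  "moves": [
    [[0,0,0,0,0,0,-0.6],[0,0,0,0,0,0,-0.6],[0.005,-0.0003,0,0,0,0,-0.6],[0.005,-0.0003,0,0,0,0,-0.6],[0.005,-0.0003,0,0,0,0,-0.6],[0.005,-0.0003,0,0,0,0,-0.6],[0.005,-0.0003,0,0,0,0,-0.6],[0.005,-0.0003,0,0,0,0,-0.6],[0.005,-0.0003,0,0,0,0,-0.6],[0.005,-0.0003,0,0,0,0,-0.6]]
  ]
}}

```text
clock: 13.05
eef_pos: [528.2, 51.7, -9.8]
tcp_rot: [-3.141, -0.002, 3.071]
contact_force: [-3.0, -0.2, 2.5]
opening: 0.201
grasp_force: 1.5
```

Call:
{"op": "send_rows", "data": {
  "moves": [
    [[0.005,-0.0003,0,0,0,0,-0.6],[0.005,-0.0003,0,0,0,0,-0.6],[0.005,-0.0003,0,0,0,0,-0.6],[0.005,-0.0003,0,0,0,0,-0.6],[0.005,-0.0003,0,0,0,0,-0.6],[0.002,-0.0001,0,0,0,0,-0.6]]
  ]
}}

```text
clock: 13.65
eef_pos: [556.4, 50.2, -9.6]
tcp_rot: [3.142, 0.001, 3.071]
contact_force: [-0.4, 0.1, -0.3]
opening: 0.195
grasp_force: 0.7
```

```bash
python3 -c "
from h import *
print(*scene_amber(),sep='\n')
s=sense();print(s['eef_pos'],s['tcp_rot'],s['contact_force'])
"
```

```text
([297, 280, 30, 31, 761], array([598.7,  47.4]))
([261, 316, 33, 28, 660], array([708.6,  35.6]))
[556.55311751  50.19856149  -9.56232219] [3.14151249e+00 7.67951937e-04 3.07076452e+00] [ 0.6439773   0.16843491 -0.19008146]
```

Call:
{"op": "send_rows", "data": {
  "moves": [
    [[0.004,-0.0003,0,0,0,0,-0.6],[0.004,-0.0003,0,0,0,0,-0.6],[0.004,-0.0003,0,0,0,0,-0.6],[0.004,-0.0003,0,0,0,0,-0.6],[0.004,-0.0003,0,0,0,0,-0.6],[0.004,-0.0003,0,0,0,0,-0.6],[0.004,-0.0003,0,0,0,0,-0.6],[0.004,-0.0003,0,0,0,0,-0.6],[0.004,-0.0003,0,0,0,0,-0.6],[0.002,-0.0001,0,0,0,0,-0.6]]
  ]
}}

```text
clock: 14.7
eef_pos: [594.3, 47.4, -9.6]
tcp_rot: [3.142, 0.0, 3.071]
contact_force: [-1.6, 0.3, 0.2]
opening: 0.203
grasp_force: 0.8
```

```bash
python3 -c "
from h import *
print(*scene_amber(),sep='\n')
s=sense();print(s['eef_pos'],s['tcp_rot'],s['contact_force'])
"
```

```text
([261, 291, 55, 53, 1399], array([671.2,  38.9]))
[594.43632578  47.39884498  -9.56509889] [3.14151553e+00 7.13364176e-04 3.07077085e+00] [ 0.49992058  0.00280257 -0.87428605]
```

Call:
{"op": "send_rows", "data": {
  "moves": [
    [[0.002,-0.0001,0,0,0,0,-0.6],[0.002,-0.0001,0,0,0,0,-0.6],[0.002,-0.0001,0,0,0,0,-0.6],[0.002,-0.0001,0,0,0,0,-0.6],[0.001,0,0,0,0,0,-0.6]]
  ]
}}

```text
clock: 15.25
eef_pos: [603.0, 47.0, -9.6]
tcp_rot: [3.142, 0.0, 3.071]
contact_force: [-2.4, 0.3, 1.2]
opening: 0.202
grasp_force: 1.0
```

Call:
{"op": "send_rows", "data": {
  "moves": [
    [[0.001,0,0,0,0,0,-0.6],[0.001,0,0,0,0,0,-0.6]]
  ]
}}

```text
clock: 15.45
eef_pos: [604.6, 47.0, -9.6]
tcp_rot: [-3.142, -0.0, 3.071]
contact_force: [-2.6, -0.3, 1.1]
opening: 0.203
grasp_force: 1.1
```

Call:
{"op": "send_rows", "data": {
  "moves": [
    [[0.001,0,0,0,0,0,-0.6]]
  ]
}}

```text
clock: 15.55
eef_pos: [605.6, 47.0, -9.6]
tcp_rot: [-3.142, -0.0, 3.071]
contact_force: [-2.8, -0.5, 0.7]
opening: 0.203
grasp_force: 1.1
```

Call:
{"op": "send_rows", "data": {
  "moves": [
    [[0.001,0,0,0,0,0,-0.6]]
  ]
}}

```text
clock: 15.65
eef_pos: [606.7, 47.0, -9.6]
tcp_rot: [-3.142, -0.0, 3.071]
contact_force: [-1.6, -0.4, 1.7]
opening: 0.199
grasp_force: 1.1
```

Call:
{"op": "send_rows", "data": {
  "moves": [
    [[0.001,0,0,0,0,0,-0.6]]
  ]
}}

```text
clock: 15.75
eef_pos: [607.6, 47.0, -9.7]
tcp_rot: [-3.142, -0.0, 3.071]
contact_force: [-4.1, -0.9, 2.0]
opening: 0.198
grasp_force: 2.1
```

Call:
{"op": "send_rows", "data": {
  "moves": [
    [[0.001,0,0,0,0,0,-0.6]]
  ]
}}

```text
clock: 15.85
eef_pos: [607.9, 47.0, -9.7]
tcp_rot: [-3.141, -0.002, 3.071]
contact_force: [-5.7, -0.2, 5.1]
opening: 0.2
grasp_force: 3.0
```

Call:
{"op": "send_rows", "data": {
  "moves": [
    [[0.001,0,0,0,0,0,-0.6]]
  ]
}}

```text
clock: 15.95
eef_pos: [608.5, 47.0, -9.8]
tcp_rot: [-3.141, -0.002, 3.071]
contact_force: [-9.2, 1.1, 6.7]
opening: 0.199
grasp_force: 4.7
```

```bash
python3 -c "
from h import *
d=grab_frame('scene')
i=d['img'];print(*scene_amber(),sep='\n')
cv2.imwrite('pics/s9.png',i[:,:,::-1])
s=sense();print(s['eef_pos'],s['contact_force'])
a=np.load('pics/scene1.png.npz')['img']
for n,im in [('s',a),('n',i)]:
  h=cv2.cvtColor(im,cv2.COLOR_RGB2HSV); m=cv2.inRange(h,(7,150,60),(22,255,255)); ys=np.where(m[316:350,261:294])[0]; xs=np.where(m[325:350,255:300])[1]; print(n,ys.max()+316,xs.min()+255,xs.max()+255)
"
```

```text
([261, 296, 52, 48, 1355], array([677.7,  38.1]))
[608.46002115  46.98844289  -9.75418852] [-7.0406462   0.96096138  4.83160748]
s 344 261 293
n 344 261 299
```

The force rises once both weights are against the back stop. Backing off and lifting clear.

Call:
{"op": "send_rows", "data": {
  "moves": [
    [[-0.001,0,0,0,0,0,-0.6],[-0.002,0,0,0,0,0,-0.6],[-0.01,0,0,0,0,0,-0.6],[-0.02,0,0,0,0,0,-0.6],[-0.025,0,0,0,0,0,-0.6],[-0.03,0,0,0,0,0,-0.6],[-0.02,0,0.02,0,0,0,-0.6],[0,0,0.04,0,0,0,-0.6],[0,0,0.04,0,0,0,-0.6],[0,0,0.04,0,0,0,-0.6]]
  ]
}}

```text
clock: 17.05
eef_pos: [501.0, 47.0, 131.9]
tcp_rot: [3.142, 0.0, 3.071]
contact_force: [0.8, 1.0, 0.0]
opening: 0.206
grasp_force: 0.0
```

```bash
python3 -c "
from h import *
s=sense();print(s['clock'],s['eef_pos'],s['contact_force'],s['opening'])
d=snap('top','t3.png')
for st,c in amber(d['img'],(7,190,60)):
    x,y,w,h,_=st
    if 220<c[0]<370 and y>100 and w<60: print('top',st,c)
a=np.load('pics/top1.png.npz')['img']
o=[cv2.resize(k[110:260,215:365,::-1],(400,400),interpolation=cv2.INTER_CUBIC) for k in (a,d['img'])]
cv2.imwrite('pics/m4.png',np.hstack(o))"
```

```text
17.05 [500.96701811  46.99094238 131.85236827] [0.8172591  1.02853107 0.04395831] 0.2059440757590381
top [284, 146, 27, 21, 339] [296.2 155. ]
```

```bash
python3 -c "
from h import *
d=np.load('pics/t3.png.npz')['img'];h=cv2.cvtColor(d,cv2.COLOR_RGB2HSV)
# amber rows along lane centre
m=cv2.inRange(h,(7,150,60),(24,255,255))
for v in range(140,205,1): 
  x=np.where(m[v,280:315])[0]; print(v,(x.min()+280,x.max()+280) if len(x) else None,end=' ')
"
```

```text
140 (np.int64(280), np.int64(314)) 141 (np.int64(280), np.int64(314)) 142 (np.int64(280), np.int64(314)) 143 (np.int64(280), np.int64(314)) 144 (np.int64(280), np.int64(280)) 145 (np.int64(280), np.int64(314)) 146 (np.int64(292), np.int64(302)) 147 (np.int64(290), np.int64(304)) 148 (np.int64(288), np.int64(306)) 149 (np.int64(287), np.int64(307)) 150 (np.int64(286), np.int64(307)) 151 (np.int64(286), np.int64(308)) 152 (np.int64(285), np.int64(309)) 153 (np.int64(284), np.int64(309)) 154 (np.int64(284), np.int64(310)) 155 (np.int64(284), np.int64(310)) 156 (np.int64(284), np.int64(310)) 157 (np.int64(283), np.int64(310)) 158 (np.int64(283), np.int64(310)) 159 (np.int64(283), np.int64(310)) 160 (np.int64(284), np.int64(310)) 161 (np.int64(284), np.int64(307)) 162 (np.int64(284), np.int64(304)) 163 (np.int64(285), np.int64(304)) 164 (np.int64(285), np.int64(304)) 165 (np.int64(281), np.int64(304)) 166 (np.int64(286), np.int64(304)) 167 (np.int64(304), np.int64(304)) 168 (np.int64(304), np.int64(304)) 169 (np.int64(304), np.int64(304)) 170 None 171 None 172 None 173 None 174 None 175 None 176 (np.int64(305), np.int64(305)) 177 (np.int64(305), np.int64(305)) 178 (np.int64(305), np.int64(306)) 179 (np.int64(306), np.int64(306)) 180 (np.int64(305), np.int64(306)) 181 (np.int64(306), np.int64(306)) 182 (np.int64(306), np.int64(306)) 183 (np.int64(306), np.int64(306)) 184 (np.int64(306), np.int64(306)) 185 (np.int64(306), np.int64(306)) 186 (np.int64(306), np.int64(306)) 187 (np.int64(306), np.int64(307)) 188 (np.int64(307), np.int64(307)) 189 (np.int64(307), np.int64(307)) 190 (np.int64(307), np.int64(307)) 191 (np.int64(307), np.int64(307)) 192 (np.int64(307), np.int64(307)) 193 (np.int64(307), np.int64(307)) 194 None 195 None 196 None 197 None 198 None 199 None 200 None 201 None 202 None 203 None 204 None
```

Call:
{"op": "send_rows", "data": {
  "moves": [
    [[0.009,-0.012,0,0,0,0.045,0],[0.015,-0.015,0,0,0,0,0],[0.017,-0.017,0,0,0,0,0],[0.017,-0.017,0,0,0,0,0],[0.015,-0.015,0,0,0,0,0],[0.0125,-0.0125,0,0,0,0,0],[0.006,-0.007,0,0,0,0,0],[0,0,0,0,0,0,0]]
  ]
}}

```text
clock: 17.9
eef_pos: [593.5, -49.1, 130.1]
tcp_rot: [-3.142, 0.0, 3.115]
contact_force: [0.5, -0.1, 0.3]
opening: 0.5
grasp_force: 0.0
```

```bash
python3 -c "
from h import *
s=sense();print(s['clock'],s['eef_pos'],s['tcp_rot'],s['contact_force'],s['opening'])
d=snap('top','t4.png');w=snap('wrist','w7.png');e=snap('scene','s10.png')
h=cv2.cvtColor(e['img'],cv2.COLOR_RGB2HSV)
o=np.zeros((600,800,3),np.uint8)
o[:300,:400]=cv2.resize(d['img'][100:250,200:400,::-1],(400,300),interpolation=cv2.INTER_CUBIC)
o[:300,400:]=cv2.resize(w['img'][:,:,::-1],(400,300))
o[300:,:400]=cv2.resize(e['img'][230:380,190:390,::-1],(400,300),interpolation=cv2.INTER_CUBIC)
cv2.imwrite('pics/m5.png',o)"
```

```text
17.9 [593.48503597 -49.10824682 130.14413143] [-3.14154364e+00  1.55627039e-04  3.11491751e+00] [ 0.54528333 -0.10861357  0.30370859] 0.5003552733487454
```

View pics/m5.png

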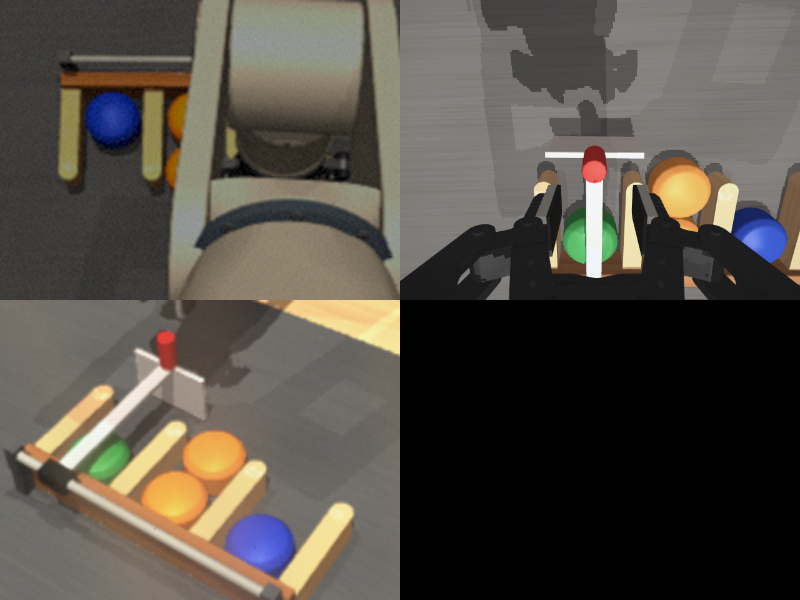

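The new weight is in the amber lane touching the other one (scene crop (215,455) and (175,500)), and blue and green are in place. The knob is at wrist pixel (310,273), almost centred between the fingers.

```bash
cat >> h.py <<'E'
def red(img,box):
    h=cv2.cvtColor(img,cv2.COLOR_RGB2HSV); m=cv2.inRange(h,(0,130,50),(6,255,255))|cv2.inRange(h,(172,130,50),(180,255,255))
    x0,y0,x1,y1=box; q=np.zeros_like(m); q[y0:y1,x0:x1]=m[y0:y1,x0:x1]; k,l,st,c=cv2.connectedComponentsWithStats(q)
    i=1+np.argmax(st[1:,4]); return st[i],c[i],h
E
python3 - <<'E'
from h import *
s=sense(); w=np.load('pics/w7.png.npz')
st,c,h=red(w['img'],(250,180,380,330)); print(st,c)
# bright top face
v=h[...,2]; m=(l:=None)
for y in range(st[1],st[1]+st[3],4): 
    r=w['img'][y,st[0]:st[0]+st[2],0]; print(y,r[::6])
x,y,ww,hh,_=st
cx=x+ww/2; cyt=y+hh-ww/2
print('knob top', wback(w,s,cx,cyt,108))
# white shield plate top edge row ~ y 248 ends
g=w['img'].min(2)
for yy in (244,246,248,250): 
    X=np.where(g[yy,200:430]>150)[0]+200; print(yy,X.min() if len(X) else None,X.max() if len(X) else None)
E
```

```text
[ 290  233   41   60 1946] [310.62589928 263.0950668 ]
233 [124 123 123 120 119 124 125]
237 [124 124 119 119 119 119 124]
241 [123 113 118 119 120 119 114]
245 [243 115 120 120 121 119 114]
249 [243 113 120 121 121 119 114]
253 [118 116 119 120 121 119 115]
257 [121 117 126 198 181 124 114]
261 [118 122 237 236 237 236 115]
265 [117 231 236 237 237 236 219]
269 [121 237 236 237 237 237 237]
273 [115 237 237 237 237 237 237]
277 [120 236 236 237 237 237 236]
281 [118 236 237 237 237 237 237]
285 [119 231 237 237 236 237 224]
289 [118  74 236 236 175 148 108]
knob top [590.5 -48.6]
244 232 390
246 232 390
248 232 390
250 232 390
```

Call:
{"op": "send_rows", "data": {
  "moves": [
    [[-0.002,0.0005,-0.01,0,0,0,0],[0,0,-0.015,0,0,0,0],[0,0,-0.015,0,0,0,0],[0,0,-0.015,0,0,0,0],[0,0,-0.01,0,0,0,0],[0,0,-0.006,0,0,0,0],[0,0,0,0,0,0,0],[0,0,0,0,0,0,0]]
  ]
}}

```text
clock: 18.85
eef_pos: [591.4, -48.0, 59.5]
tcp_rot: [-3.142, 0.0, 3.116]
contact_force: [-0.1, -0.5, 0.3]
opening: 0.496
grasp_force: 0.0
```

Call:
{"op": "send_rows", "data": {
  "moves": [
    [[0,0,0,0,0,0,-0.3],[0,0,0,0,0,0,-0.6],[0,0,0,0,0,0,-0.7],[0,0,0,0,0,0,-0.8],[0,0,0,0,0,0,-0.8]]
  ],
  "grip_force": 20
}}

```text
clock: 19.35
eef_pos: [591.7, -48.1, 60.1]
tcp_rot: [-3.141, 0.001, 3.116]
contact_force: [-1.1, -0.7, 6.1]
opening: 0.223
grasp_force: 20.6
```

The knob is gripped at an opening of about 19 mm. Sliding the shield left along the rack.

Call:
{"op": "send_rows", "data": {
  "moves": [
    [[0,0.003,0,0,0,0,-0.8],[0.0001,0.005,0,0,0,0,-0.8],[0.0001,0.005,0,0,0,0,-0.8],[0.0001,0.005,0,0,0,0,-0.8],[0.0002,0.005,0,0,0,0,-0.8],[0.0001,0.005,0,0,0,0,-0.8],[0.0001,0.005,0,0,0,0,-0.8],[0.0002,0.005,0,0,0,0,-0.8],[0.0001,0.005,0,0,0,0,-0.8],[0.0001,0.005,0,0,0,0,-0.8]]
  ]
}}

```text
clock: 20.35
eef_pos: [593.4, 0.0, 60.1]
tcp_rot: [-3.141, 0.002, 3.116]
contact_force: [1.9, -2.1, 5.2]
opening: 0.226
grasp_force: 20.7
```

Call:
{"op": "send_rows", "data": {
  "moves": [
    [[0.0002,0.005,0,0,0,0,-0.8],[0.0001,0.005,0,0,0,0,-0.8],[0.0001,0.005,0,0,0,0,-0.8],[0.0002,0.005,0,0,0,0,-0.8],[0.0001,0.005,0,0,0,0,-0.8],[0.0001,0.005,0,0,0,0,-0.8],[0.0002,0.005,0,0,0,0,-0.8],[0.0001,0.005,0,0,0,0,-0.8],[0.0001,0.003,0,0,0,0,-0.8],[0,0,0,0,0,0,-0.8]]
  ]
}}

```text
clock: 21.35
eef_pos: [594.9, 43.7, 60.1]
tcp_rot: [3.141, 0.003, 3.116]
contact_force: [3.1, 1.8, 5.2]
opening: 0.229
grasp_force: 20.7
```

Call:
{"op": "send_rows", "data": {
  "moves": [
    [[-0.0005,0.002,0,0,0,0,-0.8],[0,0,0,0,0,0,-0.8],[0,0,0,0,0,0,-0.4],[0,0,0,0,0,0,0],[0,0,0,0,0,0,0],[0,0,0,0,0,0,0],[0,0,0.01,0,0,0,0],[0,0,0.02,0,0,0,0],[0,0,0.04,0,0,0,0],[0,0,0.04,0,0,0,0]]
  ]
}}

```text
clock: 22.35
eef_pos: [592.3, 45.0, 170.7]
tcp_rot: [-3.141, -0.001, 3.116]
contact_force: [0.9, -0.0, -0.4]
opening: 0.502
grasp_force: 0.0
```

Call:
{"op": "send_rows", "data": {
  "moves": [
    [[-0.03,0.01,0.01,0,0,0,0],[-0.04,0.03,0,0,0,0,0],[-0.04,0.03,0,0,0,0,0],[-0.04,0.03,0,0,0,0,0],[-0.04,0.03,0,0,0,0,0],[-0.03,0.03,0,0,0,0,0],[-0.03,0.03,0,0,0,0,0],[-0.02,0.03,0,0,0,0,0],[0,0.02,0,0,0,0,0],[0,0,0,0,0,0,0]]
  ]
}}

```text
clock: 23.35
eef_pos: [322.8, 287.2, 180.3]
tcp_rot: [3.14, 0.001, 3.119]
contact_force: [0.5, -0.7, 0.7]
opening: 0.5
grasp_force: 0.0
```

Run:
```python
from h import *
s=sense();print(s['clock'],s['eef_pos'],s['contact_force'])
d=snap('top','t5.png');e=snap('scene','s11.png')
I=d['img']
st,c,h=red(I,(270,190,350,215)); print('knob',st,c,back('t5.png',*c,105), 'before',(lambda q:(q[0],q[1],back('top1.png',*q[1],105)))(red(np.load('pics/top1.png.npz')['img'],(300,190,370,215))))
def edges(I,u0,u1,rows=range(202,209)):
    b=max(rows,key=lambda r:(I[r,u0:u1].min(1)>110).sum()); X=np.where(I[b,u0:u1].min(1)>110)[0]+u0; return b,X.min(),X.max()
for f,(a,b) in [('top1.png',(300,375)),('t5.png',(255,345))]:
    r,x0,x1=edges(np.load('pics/'+f+'.npz')['img'],a,b); print(f,r,x0,x1,back(f,(x0+x1)/2,r,67))
h=cv2.cvtColor(I,cv2.COLOR_RGB2HSV)
m=cv2.inRange(h,(7,200,60),(20,255,255)); m[:146]=0;m[200:]=0; m[:,:275]=0;m[:,320:]=0
ys,xs=np.where(m); print('amber rows',ys.min(),ys.max(),'cols',xs.min(),xs.max()); print([int(m[r].sum()/255) for r in range(ys.min(),ys.max()+1)])
lo=ys>=ys.max()-26; print('front', back('t5.png',(xs[lo].min()+xs[lo].max())/2, ys.max()-13,20), back('t5.png',297,ys.min()+13.5,20))
A=np.load('pics/top1.png.npz')['img'].astype(int)
for n,(u,v,w,hh) in dict(blue=(243,145,28,28),jar=(115,185,50,45),paddle=(455,160,55,100),pink=(185,310,60,70)).items(): print(n,abs(A[v:v+hh,u:u+w]-I[v:v+hh,u:u+w]).mean().round(1))
```

```text
23.35 [322.80797075 287.22010162 180.33747346] [ 0.49877137 -0.65691216  0.66036192]
knob [289 196  11  12  85] [294.15294118 201.14117647] [593.   46.3] before (array([333, 197,   9,  11,  84], dtype=int32), array([337.        , 201.55952381]), array([589.5, -48.6]))
top1.png 204 317 356 [592.7 -48.8]
t5.png 204 275 315 [595.3  46.7]
amber rows 146 198 cols 282 310
[2, 6, 10, 11, 12, 14, 13, 15, 15, 13, 13, 13, 14, 15, 15, 16, 15, 16, 16, 15, 15, 14, 12, 10, 8, 5, 3, 4, 6, 8, 11, 12, 14, 13, 15, 13, 13, 13, 12, 16, 16, 16, 17, 17, 17, 17, 15, 14, 13, 11, 10, 7, 4]
front [653.2  47.3] [717.3  42.5]
blue 5.1
jar 4.5
paddle 4.2
pink 13.9
```

The shield is within about 1.5 mm of centre. A finer sub-pixel check against the rails:

Run:
```python
from h import *
fs=[grab_frame('top') for _ in range(6)]
I=np.mean([f['img'] for f in fs],0); f='t5.png'
def cross(p,th):  # subpixel crossing positions
    i=np.where(np.diff((p>th).astype(int))!=0)[0]; return [(k+(th-p[k])/(p[k+1]-p[k])).round(2) for k in i]
g=I.min(2)
for r in (203,204,205): print(r,cross(g[r,262:330],(g[204,265:272].mean()+g[204,280:288].mean())/2))
r=204; th=(g[r,265:272].mean()+np.median(g[r,278:312]))/2; X=[x+262 for x in cross(g[r,262:330],th)]
print('shield',X, back(f,(X[0]+X[-1])/2,204,67))
Y=I[...,1]; B=I[...,2]
for r in (150,155,160,165,170,175,180):
    out=[]
    for u0 in (226,267,309,351):
        # yellow rail: red+green high, background dark gray
        p=Y[r,u0:u0+18]*0+ (I[r,u0:u0+18,1]); th=(p.max()+55)/2; x=cross(p,th); out.append([round(float(q)+u0,1) for q in x])
    c=[np.mean(o) if len(o)==2 else np.nan for o in out]; print(r,np.round(c,1),[back(f,q,r,38) if q==q else None for q in c])
```

```text
203 [np.float64(12.9), np.float64(28.23), np.float64(37.11), np.float64(52.77)]
204 [np.float64(12.82), np.float64(28.4), np.float64(36.91), np.float64(53.03)]
205 []
shield [np.float64(274.82), np.float64(290.4), np.float64(298.90999999999997), np.float64(315.03)] [595.3  46.9]
150 [234.6 276.2 317.5 359. ] [array([739.2, 191.7]), array([736.4,  91.2]), array([733.7,  -8.4]), array([ 731. , -108.4])]
155 [234.6 276.  317.5 359. ] [array([726.6, 191.9]), array([723.9,  91.9]), array([721.2,  -8. ]), array([ 718.4, -107.8])]
160 [234.4 275.9 317.4 359.1] [array([714.1, 192.3]), array([711.4,  92.4]), array([708.7,  -7.4]), array([ 706. , -107.6])]
165 [234.1 275.8 317.4 359.1] [array([701.7, 193. ]), array([698.9,  92.6]), array([696.2,  -7.1]), array([ 693.5, -107.1])]
170 [233.8 275.6 317.4 359. ] [array([689.3, 193.5]), array([686.5,  93.5]), array([683.8,  -6.8]), array([ 681.1, -106.4])]
175 [233.7 275.5 317.2 359.2] [array([676.9, 193.9]), array([674.2,  93.8]), array([671.5,  -6. ]), array([ 668.8, -106.5])]
180 [233.6 275.4 317.1 359.2] [array([664.5, 194.2]), array([661.8,  94.1]), array([659.2,  -5.5]), array([ 656.4, -106.1])]
```

```bash
python3 -c "
from h import *
print(sign_off())"
```

```text
the job is handed in; nothing more can be done
None
```

The job is handed in, at about 24 s of the 72 s allowed: the new amber weight is in the middle lane touching the other amber one, and the shield is centred in front to within about 1 mm. My first push passed over the weight because the fingertips sit higher than described. It touched nothing, and the second push worked.

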